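# Put the open sauce bottle back in its caddy and snap its cap on

## Task

The red squeeze bottle of sauce has been left open on the cooktop: keeping it upright, set it back in the free compartment of the wooden caddy, then put its white cap over the nozzle and press straight down, through the click, until the cap sits fully home on the neck ring. Leave everything else where it stands, and finish still gripping the cap and pressing it firmly down: do not let go.

Things in the scene. Friction and masses are not known exactly. Their poses are not given: they have to be found in the camera images.
- bottle: red round squeeze bottle with two thin white bands, open, upright on the cooktop at the start. Origin: centre of its underside, z up its axis. Body 58 mm across, straight from 3 to 106 mm height (grip there, best with the TCP about 95 mm up so the nozzle clears the palm), then a shoulder, a white neck ring and a white nozzle, tip 152 mm above the underside. Mass 0.2 to 0.45 kg, friction about 0.6
- neck (a point): centre of the upper face of the bottle's white neck ring (39 mm across), 124 mm above the bottle's underside: the cap's rim lands here when home. From it rises the nozzle, 28.5 mm tall: a 15 mm stem, a round ball 22.6 mm across centred 12.7 mm above the ring, and a spout tip 9 mm across on top
- cap: white ribbed round cap, 39 mm outside diameter, 36 mm tall, standing mouth down on the cooktop at the start; grip it by its sides from above (25 to 30 N, or it slips when pressed). Origin: centre of its open rim (lower end), z up its axis; fits at any yaw. Bore 33 mm, 32 mm deep; four sprung tongues inside leave an 18 mm opening near the rim. Mass about 70 g
- caddy: low wooden caddy, fixed on the left worktop (7 mm lower than the cooktop), 84 x 198 mm, walls 48 mm high, long side along its own y axis. Origin: centre of its underside. Two square compartments, 72 x 72 mm inside, floor 6 mm thick, centred at y = -57 mm (free) and y = +57 mm (salt shaker inside). Over a narrow slot at y = 0 a 12 mm carrying rod runs along x; its uprights are 76 mm high
- well (a point): centre of the floor of the free compartment: where the bottle's underside belongs (7 mm of play to each side; fingers that close across the caddy's long side stay clear of the shaker). Beware of the wall cabinet above the left worktop: its door handles reach forward to x = 0.53, its underside is 0.49 above the worktop
- salt_shaker: glass salt shaker, 44 mm across, 90 mm tall, standing in the caddy's other compartment; leave it alone. Origin: centre of its underside
- spice_jar: spice jar, 41 x 105 mm, at the back near the crock; leave it alone. Origin: centre of its underside
- herb_jar: herb jar with a dark lid, 41 x 105 mm, beside the spice jar; leave it alone. Origin: centre of its underside
- lemon: lemon, 78 x 55 mm, left of the caddy; leave it alone
- garlic: bulb of garlic, 60 mm, left of the caddy; leave it alone
- cap_top (a point): centre of the cap's flat top, 36 mm above its rim. Come down within 3 mm of the nozzle's axis. The tongues meet the nozzle's ball with the rim 15 mm above the neck ring; pushing on takes up to 10 N at 9 to 12 mm; below about 8 mm they snap under the ball, the force drops and the bottle may even be drawn up a little; pushed on, the rim stops hard on the ring
Not all that is in view belongs to the job. Of the things shaped like the cap, the white one is meant.

How it is judged:
By the outcome, as a careful person would: the job done as asked, in the order asked, and still so for the second after the job is handed in, while the arm keeps its last pose, push and grip.
It also fails if it takes over 72 s, if anything falls off the work surface, if the arm or the gripper's body presses on something with over 40 N, if the wrist force passes 120 N, or if a joint passes its speed limit or range.

## Robot

A 7-joint arm with a two-finger parallel gripper is mounted at the origin on a cart in front of the work surface, level with it; the furniture and walls round the work are solid. World frame = base frame: x ahead of the robot, y to its left, z up, the work surface at z = 0. Lengths are in m, angles in rad, forces in N, time in s.
With the tool pointing down it reaches from about 0.425 to 0.925 m from the base axis. Payload 6.8 kg.
Tool frame: the origin (TCP) lies between the finger pads, 19 mm behind the fingertips; this is the grasp point; z points along the fingers, y is the line along which they close (so a half turn about z gives the same grasp; the last joint's range is limited). The gripper opens to 85 mm and grips with 20 to 120 N. Pads are 22 mm wide; open, the fingers measure 114 mm over their backs; the gripper's body (76 mm by 85 mm) begins 54 mm behind the grasp point. The pads swing forward as they close: fully open they stand 13 mm farther back than shut.
Start: joints at [-1.315, 0.477, 0.022, 1.555, -0.011, 1.109, -0.083], TCP at [0.24, 0.631, 0.25] pointing down, gripper open.
Joint ranges: [-2.96, 2.96], [-0.34, 2.1], [-1.41, 1.46], [0.24, 2.44], [-1.37, 4.51], [0.17, 1.92], [-2.96, 2.96]. Speed limits (rad/s): [2.39, 2.39, 3.14, 3.14, 3.14, 3.14, 3.14].

## Interface

Orientations are given as a unit quaternion [w, x, y, z].
In Python, from cell import env, kin, camera, calibration, job gives the robot as it stands. The module is installed in compiled form; this text tells all that it offers. Calls block until the motion is done:
- env.reach(position, orientation): joint-space move of the TCP to a pose.
- env.movel(position, velocity=0.15, rot=None, stop_force=None): straight line of the TCP; rot=None keeps the orientation; velocity is the mean speed in m/s. With stop_force (N) it stops when the force on the tool has changed by that much, and returns True; else False.
- env.goto_joints(angles): joint-space move.
- env.grip(opening, f_grip=None): finger opening in m; f_grip is the grip in N (None keeps the last); returns when the fingers have stopped.
- env.dwell(seconds).
- kin.inverse_kinematics(position, orientation): joint angles nearest the present ones, or None.
- env.get_state(): the state.
- camera(name): name is "scene" or "top" or "wrist"; returns (picture, depth): 400x640x3 uint8, blue, green, red; 400x640 float32, m along the optical axis (not along the pixel's ray), 0 where there is no reading.
- calibration(name): a dict with "fx", "fy", "cx", "cy" (pixels), "k1" (the pictures are not rectified: a ray, as slopes to the right and down, at radius r is drawn at 1 + k1 r^2 times it, then the intrinsics apply), "rvec" (rotation vector, rad) and "tvec" (3), from world to camera coordinates, as OpenCV has them. Camera axes: x right, y down, z forward; pixel columns grow to the right and rows downward; lengths in m; the calibration is good to about 2 mm. A picture is of the moment at which its call begins: read the wrist's pose just before it. calibration takes no time and is no camera call; for the wrist camera it gives the pose at the moment of the call.
A pose or a line that the arm cannot do raises env.PlanningError and nothing moves.
- job.job_done(): hands the job in, once; it reports no verdict.
The state is a dict: "time": time; "qpos": joint angles; "joint_velocities": joint speeds; "joint_torque": joint torques, N m; "tcp_pos": TCP position; "orientation": TCP orientation; "force": force on the tool from outside, world axes, zero at the start; "torque": the same for the moment, N m; "opening": finger opening in m.
Only numpy, scipy, OpenCV 4.12 (cv2) and the standard library are available. Lean on these libraries where they do the work, as an engineer would, in place of code of your own. Each camera call takes 0.05 s, during which the arm holds its last target. There are 200 camera calls.

## Working session

There is one attempt and no reset: what is moved stays moved. The work goes in short steps, each a Python script; the robot and the scene stay as the last script left them, time stands still between calls to the robot, and variables do not carry over. Pictures are saved under pics/ and viewed, on a budget of 10 in all, crops included, one or two more only if the job needs it, and the job is handed in when it is done.

```bash
mkdir -p pics; cat > h.py <<'E'
import numpy as np, cv2
from cell import env, kin, camera, calibration, job
def cam(n):
    c=calibration(n); R,_=cv2.Rodrigues(np.array(c["rvec"],float)); return c,R,np.array(c["tvec"],float).ravel()
def ray(C,u,v):
    c,R,t=C; x=np.array([(u-c["cx"])/c["fx"],(v-c["cy"])/c["fy"]]); s=x.copy()
    for _ in range(20): s=x/(1+c["k1"]*(s@s))
    return -R.T@t, R.T@np.array([s[0],s[1],1.])
def onplane(C,u,v,z):
    o,d=ray(C,u,v); return o+d*(z-o[2])/d[2]
def atdepth(C,u,v,D):
    o,d=ray(C,u,v); return o+d*D
def proj(C,p):
    c,R,t=C; q=R@np.asarray(p,float)+t; s=q[:2]/q[2]; s=s*(1+c["k1"]*(s@s)); return s[0]*c["fx"]+c["cx"],s[1]*c["fy"]+c["cy"]
E
python3 - <<'E'
from h import *
s=env.get_state(); print(s)
for n in("scene","top","wrist"):
    C=cam(n); p,d=camera(n); cv2.imwrite(f"pics/{n}0.png",p); np.save(n+"0d.npy",d); np.savez(n+"0c.npz",R=C[1],t=C[2]); print(n,C[0])
    print(-C[1].T@C[2])
E
```

```text
{'time': 0.0, 'qpos': array([-1.31511138,  0.47778272,  0.02233577,  1.55646567, -0.01150299,
        1.1092749 , -0.08310579]), 'joint_velocities': array([-0.00087491, -0.00030505, -0.00197799,  0.0008609 , -0.00105594,
        0.00150155, -0.00034895]), 'joint_torque': array([ 2.04350267e-04, -5.96423578e+01,  1.60738081e+00, -2.81204742e+01,
        1.23418905e-02,  9.14461358e-03,  7.13827461e-06]), 'tcp_pos': array([0.23998454, 0.63030109, 0.24903124]), 'orientation': array([-9.91456065e-05,  1.80882298e-01,  9.83504337e-01, -8.95808885e-04]), 'force': array([-0.92577566,  0.16970037,  1.26571802]), 'torque': array([0.05801697, 0.01568109, 0.022299  ]), 'opening': 0.08588108545855794}
scene {'fx': 474.89154183556474, 'fy': 474.89154183556474, 'cx': 312.20456723915885, 'cy': 197.1499249437427, 'k1': -0.06426266601772543, 'rvec': array([ 0.72409746, -2.72156155,  0.97407088]), 'tvec': array([0.45898854, 0.26380082, 1.47614107])}
[0.05164798 0.86757401 1.30533583]
top {'fx': 399.4334893271459, 'fy': 399.4334893271459, 'cx': 315.77730849727396, 'cy': 196.21678804933882, 'k1': -0.08203124325530592, 'rvec': array([ 2.18573181, -2.13942194,  0.25979739]), 'tvec': array([0.01466794, 0.5398251 , 1.04240245])}
[0.35383357 0.09863797 1.11503431]
wrist {'fx': 328.6759851905707, 'fy': 328.6759851905707, 'cx': 318.75552480564045, 'cy': 202.48537577155233, 'k1': -0.01594119174807106, 'rvec': array([-2.39914566, -1.65369902, -0.21852072]), 'tvec': array([-0.67416494, -0.03285882,  0.37843777])}
[0.17712313 0.65472569 0.37249816]
```

View pics/scene0.png

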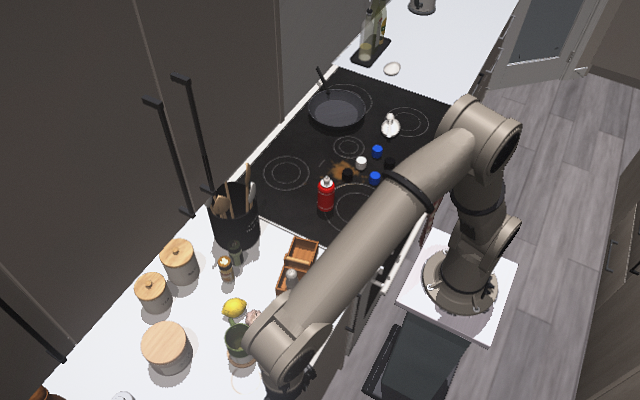

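View pics/top0.png

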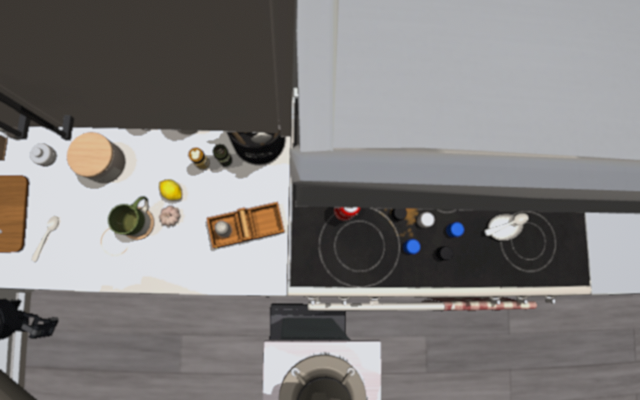

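The scene view shows the bottle at (326,195), the white cap at (361,163) among blue and black decoys, and the caddy at (298,262). In the top view the cap is at (427,219), the bottle at (347,210) is partly under the hood, the free well is at about (266,218) and the shaker at (222,228).

```bash
python3 - <<'E'
from h import *
S=cam("scene");T=cam("top")
s=cv2.imread("pics/scene0.png");t=cv2.imread("pics/top0.png");sd=np.load("scene0d.npy");td=np.load("top0d.npy")
def P(C,d,u,v): return np.round(atdepth(C,u,v,d[int(v),int(u)]),4)
print("cooktop",P(T,td,360,260),P(T,td,470,265),P(S,sd,345,120),"worktop",P(T,td,180,270),P(T,td,250,270),"hood",P(T,td,430,190),P(T,td,430,205),P(T,td,330,203),P(T,td,330,185))
def comps(im,m,roi,name,C,d,amin=15):
    x0,y0,x1,y1=roi; M=np.zeros_like(m); M[y0:y1,x0:x1]=m[y0:y1,x0:x1]
    n,l,st,ce=cv2.connectedComponentsWithStats(M.astype(np.uint8))
    for i in range(1,n):
        if st[i,4]>=amin:
            u,v=ce[i]; print(name,st[i],ce[i].round(1),P(C,d,u,v))
W=lambda im:(im.min(2)>130)
comps(t,W(t),(410,205,445,235),"top white cap",T,td)
comps(s,W(s),(345,150,375,175),"scene white cap",S,sd)
h=lambda im:(im[:,:,2]>110)&(im[:,:,1]<60)&(im[:,:,0]<60)
comps(t,h(t),(325,195,370,230),"top red",T,td); comps(s,h(s),(305,170,345,220),"scene red",S,sd)
comps(s,W(s),(310,170,340,200),"scene nozzle",S,sd,4); comps(t,W(t),(325,200,370,225),"top nozzle",T,td,4)
big=np.vstack([cv2.resize(t[185:265,200:360],None,fx=5,fy=5,interpolation=2)[:300*1+100],])
a=cv2.resize(t[195:255,200:300],None,fx=8,fy=8,interpolation=2); a=a[:, :800]
b=cv2.resize(s[145:225,300:400],(400,320))[:120*3]
cv2.imwrite("pics/crop1.png",cv2.resize(np.hstack([cv2.resize(t[195:255,200:300],(500,300),interpolation=2),cv2.resize(s[230:300,265:335],(300,300),interpolation=2)]),(800,300)))
E
```

```text
cooktop [ 0.37   -0.1042 -0.0042] [ 0.3587 -0.4243  0.0006] [ 0.6509 -0.4899 -0.0008] worktop [ 0.3332  0.3928 -0.0095] [ 0.3375  0.201  -0.0085] hood [0.3884 0.0345 0.9407] [0.3897 0.0156 0.8884] [0.3897 0.0748 0.8866] [0.3897 0.0804 0.9391]
top white cap [421 213  13  13 146] [427. 219.] [ 0.4851 -0.2872  0.0355]
scene white cap [356 156  11   8  66] [361.  159.7] [ 0.4831 -0.2862  0.036 ]
top red [340 207  20   9  69] [348.7 211.9] [ 0.4879 -0.0522  0.1247]
scene red [318 182  17  11  94] [325.9 188.2] [ 0.4985 -0.0364  0.1189]
scene nozzle [320 176  13  12  84] [326.2 181.8] [ 0.5022 -0.0444  0.1407]
top nozzle [345 207  12   5  46] [350.6 209. ] [ 0.496  -0.0578  0.1205]
```

View pics/crop1.png

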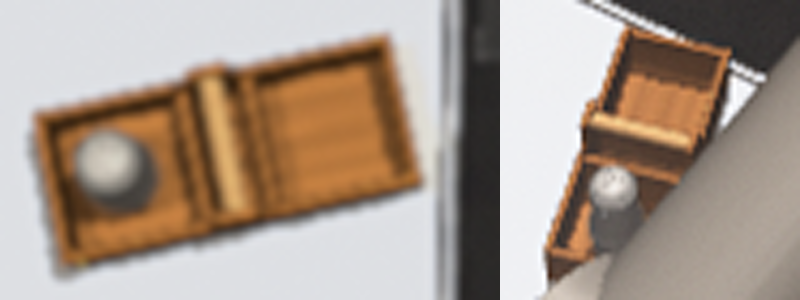

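```bash
cat >> h.py <<'E'
def down(yaw):
    # tool z down, tool y (closing line) at angle yaw from world x
    c,s=np.cos(yaw),np.sin(yaw)
    from scipy.spatial.transform import Rotation as Ro
    q=Ro.from_matrix(np.array([[-(-s)*-1,c,0],[c,s,0],[0,0,-1.]])).as_quat()
    return np.array([q[3],q[0],q[1],q[2]])
E
python3 - <<'E'
from h import *
T=cam("top");W=cam("wrist")
print("wrist cam fwd",W[1][2], "right",W[1][0])
for n,(u,v) in dict(TL=(38,112),TR=(388,38),BR=(420,185),BL=(62,268)).items(): print(n,onplane(T,200+u/5,195+v/5,.041).round(4))
from scipy.spatial.transform import Rotation as Ro
q=down(.2); print(Ro.from_quat([q[1],q[2],q[3],q[0]]).as_matrix().round(2))
for yaw in(.2,.2+np.pi):
  for p in([.42,.2,.25],[.48,.17,.1],[.49,-.05,.1],[.485,-.287,.06]): 
    j=kin.inverse_kinematics(p,down(yaw)); print(round(yaw,2),p,None if j is None else np.round(j,2))
E
```

```text
wrist cam fwd [ 0.24464655 -0.09495359 -0.96495175] right [ 0.3560708   0.93445747 -0.00167739]
TL [0.4747 0.3151 0.041 ]
TR [0.5198 0.1294 0.041 ]
BR [0.4405 0.1098 0.041 ]
BL [0.3921 0.2978 0.041 ]
[[-0.2   0.98  0.  ]
 [ 0.98  0.2   0.  ]
 [ 0.    0.   -1.  ]]
0.2 [0.42, 0.2, 0.25] [-0.95  0.12  0.41  2.06 -0.06  0.97 -0.31]
0.2 [0.48, 0.17, 0.1] [-0.76  0.44  0.37  2.09 -0.26  0.65 -0.02]
0.2 [0.49, -0.05, 0.1] [-0.51  0.46  0.61  2.14 -0.42  0.66  0.59]
0.2 [0.485, -0.287, 0.06] [-0.02  0.63  0.59  1.99 -0.54  0.68  1.12]
3.34 [0.42, 0.2, 0.25] [-0.48  0.14 -0.11  2.03  0.02  0.98  2.75]
3.34 [0.48, 0.17, 0.1] [-0.27  0.42 -0.24  2.06  0.16  0.67  2.73]
3.34 [0.49, -0.05, 0.1] [-0.9   0.84  1.27  2.16 -1.03  0.98 -1.97]
3.34 [0.485, -0.287, 0.06] [-0.38  1.05  1.26  2.01 -1.18  1.1  -1.49]
```

```bash
python3 - <<'E'
from h import *
env.reach([.43,.06,.27],down(.237))
C=cam("wrist"); p,d=camera("wrist"); cv2.imwrite("pics/w1.png",p); np.savez("w1.npz",d=d,R=C[1],t=C[2])
s=env.get_state(); print(s["time"],s["tcp_pos"],s["force"])
for n,q in dict(bottle=(.497,-.05,.152),well=(.465,.155,-.001),cap=(.485,-.287,.036)).items(): print(n,np.round(proj(C,q)))
E
```

```text
2.3583 [0.4302715  0.06104246 0.27001256] [-0.65891654  0.33857645 -0.45737174]
bottle [364. 342.]
well [368.  99.]
cap [298. 425.]
```

View pics/w1.png

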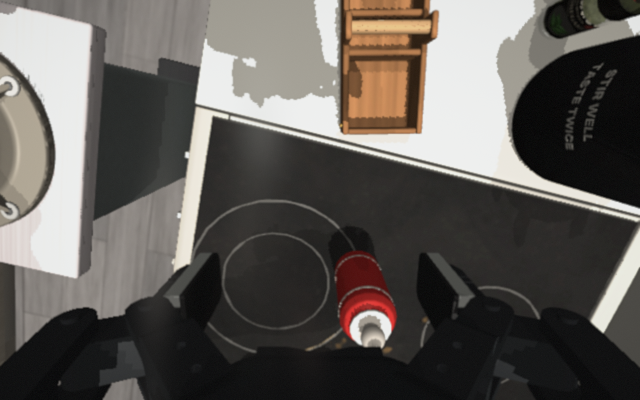

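The wrist view shows the free well at about (383,93), with the rim's end corners at (342,132) and (420,132). The bottle body is at (362,285) and its nozzle tip at (373,340).

```bash
cat >> h.py <<'E'
def cloud(C,d):
    c,R,t=C; v,u=np.mgrid[0:400,0:640].astype(float)
    x=np.stack([(u-c["cx"])/c["fx"],(v-c["cy"])/c["fy"]],-1); s=x.copy()
    for _ in range(20): s=x/(1+c["k1"]*(s**2).sum(-1,keepdims=True))
    P=np.dstack([s,np.ones(u.shape)])*d[...,None]
    P=(P-t)@R; P[d<=0]=np.nan; return P
def circ(xy,r):
    from scipy.optimize import least_squares
    f=least_squares(lambda p:np.hypot(*(xy-p).T)-r,xy.mean(0)+[0.001,0],loss="soft_l1",f_scale=.001); return f.x,np.abs(f.fun).mean()
E
python3 - <<'E'
from h import *
z=np.load("w1.npz"); C=(calibration("wrist"),z["R"],z["t"]); p=cv2.imread("pics/w1.png"); P=cloud(C,z["d"])
print("cooktop z",np.nanmedian(P[230:270,240:300,2]),"worktop z",np.nanmedian(P[20:60,450:490,2]))
hsv=cv2.cvtColor(p,cv2.COLOR_BGR2HSV); wood=(hsv[...,0]>5)&(hsv[...,0]<22)&(hsv[...,1]>90); wood[:, :325]=0; wood[:,445:]=0; wood[145:]=0
Z=P[...,2]; m=wood&(Z>.036)&(Z<.048); X=P[m][:,:2]; print(m.sum())
r=cv2.minAreaRect((X*1000).astype(np.float32)); print(r); B=cv2.boxPoints(r); print(B.round(1))
fl=wood&(Z<.006); print("floor z",np.nanmedian(Z[fl])); r=cv2.minAreaRect((P[fl][:,:2]*1000).astype(np.float32)); print("floor",r)
red=((hsv[...,0]<8)|(hsv[...,0]>172))&(hsv[...,1]>150)&(hsv[...,2]>60); red[:240]=0;red[:,:330]=0;red[:,400:]=0
for lo,hi in((.02,.06),(.06,.1)):
    X=P[red&(Z>lo)&(Z<hi)][:,:2]; print("bottle",len(X),circ(X,.029))
T=P[300:355,340:405].reshape(-1,3); k=T[:,2]>.14; print("noz",k.sum(),np.nanmean(T[k],0) if k.any() else 0,np.nanmax(T[:,2]))
k=(abs(T[:,2]-.124)<.003); print("ring?",k.sum(),np.nanmean(T[k],0))
# rays: nozzle in scene
E
```

```text
cooktop z -0.0005694329828474061 worktop z -0.007917177552070068
2369
((467.06103515625, 183.15762329101562), (83.53002166748047, 126.50300598144531), 14.288702011108398)
[[411.  234.1]
 [442.2 111.6]
 [523.1 132.2]
 [491.9 254.8]]
floor z -0.001790312867084213
floor ((462.93389892578125, 190.88363647460938), (78.71682739257812, 133.41810607910156), 14.08758544921875)
bottle 627 (array([ 0.50817145, -0.05541076]), np.float64(0.00026783967316681))
bottle 702 (array([ 0.50823421, -0.05542584]), np.float64(0.0002666638547873799))
noz 633 [0.46932821 0.01640771 0.24132359] 0.32737840693392223
ring? 775 [ 0.50549507 -0.04980415  0.12343483]
```

```bash
python3 - <<'E'
from h import *
q=down(.249); b=[.5082,-.0554]; w=[.4723,.1626]
env.reach([*b,.235],q)
print("hit",env.movel([*b,.097],.1,stop_force=6)); s=env.get_state(); print(s["time"],s["tcp_pos"],s["force"])
env.grip(.04,40); s=env.get_state(); print("open",s["opening"],s["tcp_pos"],s["force"])
env.movel([*b,.175],.12); s=env.get_state(); print("lift",s["opening"],s["tcp_pos"],s["force"],s["torque"])
try: env.movel([*w,.175],.15)
except env.PlanningError as e: print("plan",e); env.reach([*w,.175],q)
s=env.get_state(); print(s["time"],s["tcp_pos"],s["opening"],s["force"])
C=cam("wrist"); p,d=camera("wrist"); cv2.imwrite("pics/w2.png",p); np.savez("w2.npz",d=d,R=C[1],t=C[2])
P=cloud(C,d); p2,d2=camera("top"); T=cam("top"); cv2.imwrite("pics/top2.png",cv2.resize(p2[180:260,190:350],(800,400))); p3,_=camera("scene"); cv2.imwrite("pics/s2.png",np.hstack([p,cv2.resize(p3[170:330,220:380],(400,400))])[:, ::1][:, 0:1040])
im=np.hstack([cv2.resize(p,(480,300)),cv2.resize(p3[200:300,250:350],(300,300))]); cv2.imwrite("pics/v2.png",im)
E
```

```text
hit True
4.3 [ 0.50804268 -0.05542758  0.09797908] [-1.77519123  0.11847033  6.32462779]
open 0.05665552709385287 [ 0.50847587 -0.05540531  0.09828912] [0.60071109 1.12442816 7.58478812]
lift 0.05613181938416639 [ 0.5075284  -0.05517833  0.17432212] [-0.24890428  0.72115676 -4.11653112] [ 0.00997301  0.0382247  -0.04802303]
7.1 [0.47247617 0.16159867 0.17502278] 0.05627365950251504 [-0.47561443 -0.21642935 -4.14722668]
```

View pics/v2.png

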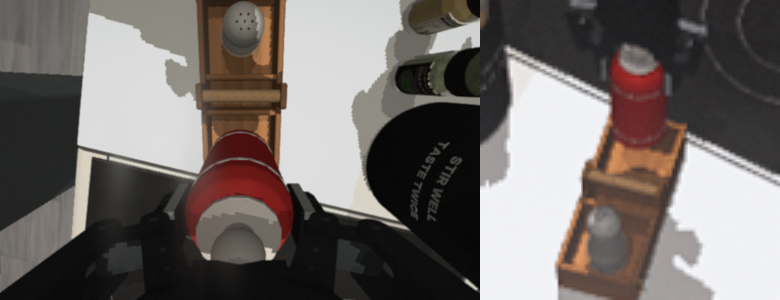

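The bottle is held upright over the free compartment, with the caddy rim sides at about (202,140) and (283,140) and the rod at (240,95). I'll refine the well position from this closer view.

```bash
python3 - <<'E'
from h import *
z=np.load("w2.npz"); C=(calibration("wrist"),z["R"],z["t"]); p=cv2.imread("pics/w2.png"); P=cloud(C,z["d"]); Z=P[...,2]
hsv=cv2.cvtColor(p,cv2.COLOR_BGR2HSV); wood=(hsv[...,0]>5)&(hsv[...,0]<22)&(hsv[...,1]>70)&(P[...,1]>.1)&(P[...,0]>.36)&(P[...,0]<.56); wood[:,:250]=0;wood[:,400:]=0;wood[230:]=0
for lo,hi in((.035,.048),(.056,.075)):
    X=P[wood&(Z>lo)&(Z<hi)][:,:2]*1000; r=cv2.minAreaRect(X.astype(np.float32)); print(len(X),r,np.nanmedian(Z[wood&(Z>lo)&(Z<hi)]))
a=.249; ex=np.array([np.cos(a),np.sin(a)])*1; ey=np.array([-np.sin(a),np.cos(a)]); w=np.array([472.3,162.6])
for lo,hi in((.035,.048),(.056,.075)):
    X=P[wood&(Z>lo)&(Z<hi)][:,:2]*1000-w; print("rel to well: x",np.percentile(X@ex,[.5,50,99.5]).round(1),"y",np.percentile(X@ey,[.5,50,99.5]).round(1))
red=((hsv[...,0]<8)|(hsv[...,0]>172))&(hsv[...,1]>150)
for lo,hi in((.085,.11),(.11,.14)):
    X=P[red&(Z>lo)&(Z<hi)][:,:2]; print("bottle",len(X),circ(X,.029))
E
```

```text
4316 ((457.528076171875, 222.1275634765625), (83.32906341552734, 164.63450622558594), 14.283047676086426) 0.03917517073242116
2355 ((453.16448974609375, 241.29934692382812), (82.11288452148438, 71.46087646484375), 14.016983032226562) 0.06356318580610407
rel to well: x [-40.7   5.2  41.8] y [-15.   73.6 142.7]
rel to well: x [-39.9   3.1  41.3] y [45.6 56.3 67.5]
bottle 234 (array([0.46536779, 0.21678688]), np.float64(0.008120103840406385))
bottle 810 (array([0.47178766, 0.16142988]), np.float64(0.00013665551332594722))
```

```bash
python3 - <<'E'
from h import *
w=[.4730,.1634]
print(env.movel([*w,.112],.1,stop_force=8)); s=env.get_state(); print(s["tcp_pos"],s["force"])
print("hit",env.movel([*w,.090],.03,stop_force=4)); s=env.get_state(); print(s["time"],s["tcp_pos"],s["force"])
env.grip(.085); s=env.get_state(); print("open",s["opening"],s["tcp_pos"],s["force"])
env.movel([s["tcp_pos"][0],s["tcp_pos"][1],.24],.12); 
env.movel([.44,.04,.27],.25); s=env.get_state(); print(s["time"],s["tcp_pos"])
C=cam("wrist"); p,d=camera("wrist"); cv2.imwrite("pics/w3.png",p); np.savez("w3.npz",d=d,R=C[1],t=C[2])
P=cloud(C,d);Z=P[...,2]
hsv=cv2.cvtColor(p,cv2.COLOR_BGR2HSV);red=((hsv[...,0]<8)|(hsv[...,0]>172))&(hsv[...,1]>150)&(P[...,1]>.1)
for lo,hi in((.045,.07),(.07,.095)):
    X=P[red&(Z>lo)&(Z<hi)][:,:2]; print("bottle",len(X),circ(X,.029))
n=(P[...,1]>.1)&(P[...,1]<.22)&(abs(P[...,0]-.47)<.05)
for lo,hi in((.119,.127),(.143,.16)):
    k=n&(Z>lo)&(Z<hi); print("noz",k.sum(),P[k].mean(0) if k.any() else 0)
print(np.nanmax(Z[n]))
E
```

```text
False
[0.47343366 0.16338669 0.11231867] [ 0.7891586  -0.16150343 -4.36528374]
hit True
8.575 [0.47365861 0.16373341 0.09674185] [0.65881804 0.87583245 2.71855044]
open 0.08490976861760419 [0.47284762 0.1634923  0.09661589] [ 1.24950413 -0.33006902  4.94393787]
11.0 [0.44004659 0.04078401 0.26987778]
bottle 186 (array([0.47290862, 0.16419368]), np.float64(0.019173017177552824))
bottle 89 (array([0.4726843 , 0.16415018]), np.float64(0.00012705937197750878))
noz 1405 [0.4706686 0.1622939 0.1221848]
noz 434 [0.47201578 0.16276125 0.14669788]
0.15273941040616382
```

View pics/w3.png

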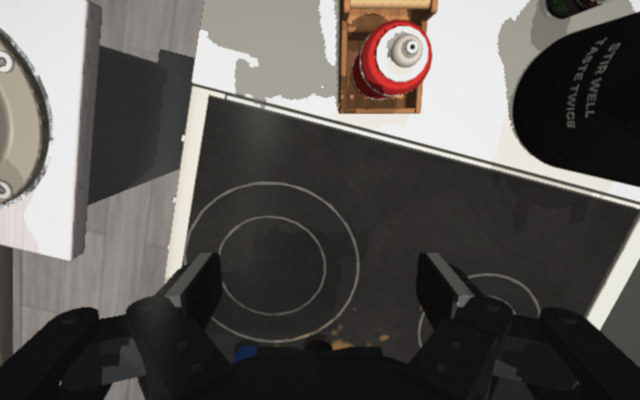

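The bottle is in the free well and upright, with its nozzle tip at (411,46) and base at z ≈ -1 mm. Next is the cap.

```bash
python3 - <<'E'
from h import *
z=np.load("w3.npz"); C=(calibration("wrist"),z["R"],z["t"]); print("tip ray",onplane(C,411,46,.151),"S",)
env.grip(.066,28)
env.reach([.45,-.39,.23],down(.249))
C=cam("wrist"); p,d=camera("wrist"); cv2.imwrite("pics/w4.png",p); np.savez("w4.npz",d=d,R=C[1],t=C[2])
s=env.get_state(); print(s["time"],s["tcp_pos"])
P=cloud(C,d);Z=P[...,2]; print("cooktop",np.nanmedian(Z[(abs(Z)<.01)]))
k=(p.min(2)>100)&(Z>.03)&(Z<.042)&(np.hypot(P[...,0]-.485,P[...,1]+.287)<.04)
X=P[k]; print(len(X),X.mean(0)); (c,r)=cv2.minEnclosingCircle((X[:,:2]*1000).astype(np.float32)); print(c,r)
print(proj(C,[*X.mean(0)]))
for n in("black","blue"):
    hsv=cv2.cvtColor(p,cv2.COLOR_BGR2HSV)
    m=(Z>.028)&(Z<.045)&((hsv[...,0]>100)&(hsv[...,1]>150) if n=="blue" else hsv[...,2]<50)
    N,l,st,ce=cv2.connectedComponentsWithStats(m.astype(np.uint8))
    for i in range(1,N):
        if st[i,4]>150: print(n,st[i],np.nanmean(P[l==i],0).round(3))
E
```

```text
tip ray [0.47188584 0.16386282 0.151     ] S
13.025 [ 0.45089753 -0.38879011  0.22986887]
cooktop -0.0007035302342749151
1397 [ 0.48323012 -0.28608747  0.0351661 ]
(483.38543701171875, -286.0263977050781) 19.157846450805664
(np.float64(381.7455834696618), np.float64(85.78578024844342))
black [404   0  44  28 947] [ 0.501 -0.217  0.035]
black [ 251   96   42   42 1325] [ 0.391 -0.338  0.035]
blue [ 291    0   44   41 1454] [ 0.409 -0.247  0.035]
blue [ 311  149   40   39 1184] [ 0.457 -0.371  0.035]
```

View pics/w4.png

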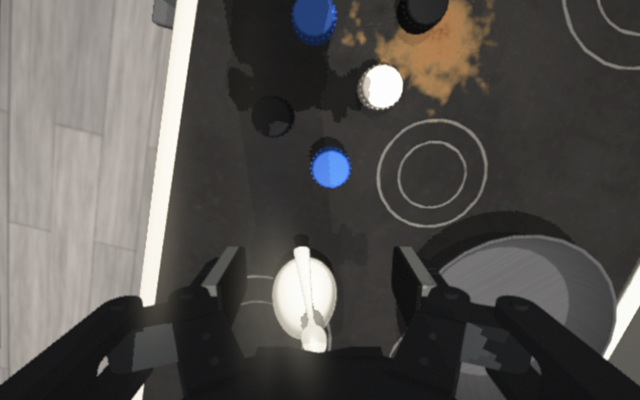

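The white cap is at (381,87) in the wrist view, i.e. about (0.483, -0.286), with its top at 35 mm. Its neighbours are clear of the fingers.

```bash
python3 - <<'E'
from h import *
q=down(.249); c=[.4833,-.2860]
env.reach([*c,.12],q)
print("hit",env.movel([*c,.024],.08,stop_force=6)); s=env.get_state(); print(s["time"],s["tcp_pos"],s["force"])
env.grip(.025,29); s=env.get_state(); print("open",s["opening"],s["tcp_pos"],s["force"])
env.movel([*c,.23],.15); s=env.get_state(); print("lift",s["opening"],s["tcp_pos"],s["force"])
w=[.4725,.1641]
try: env.movel([*w,.23],.2)
except env.PlanningError as e: print(e); env.reach([*w,.23],q)
s=env.get_state(); print(s["time"],s["opening"],s["tcp_pos"],s["force"])
C=cam("wrist"); p,d=camera("wrist"); np.savez("w5.npz",d=d,R=C[1],t=C[2]); cv2.imwrite("pics/w5.png",p)
P=cloud(C,d);Z=P[...,2];hsv=cv2.cvtColor(p,cv2.COLOR_BGR2HSV);red=((hsv[...,0]<8)|(hsv[...,0]>172))&(hsv[...,1]>150)
X=P[red&(Z>.065)&(Z<.097)][:,:2]
if len(X)>20: print("bottle",len(X),circ(X,.029))
k=(p.min(2)>80)&(hsv[...,1]<60)&(np.hypot(P[...,0]-w[0],P[...,1]-w[1])<.035)&(Z>.2)
X=P[k]
if len(X)>50:
  print("cap pts",len(X),X.min(0),X.max(0)); T=X[X[:,2]>np.percentile(X[:,2],98)-.003]; print("top",cv2.minEnclosingCircle((T[:,:2]*1000).astype(np.float32)),T[:,2].mean())
  side=X[X[:,2]<T[:,2].mean()-.006]; print("side",len(side),circ(side[:,:2],.0195) if len(side)>20 else 0)
p3,_=camera("scene"); cv2.imwrite("pics/v5.png",np.hstack([cv2.resize(p,(480,300)),cv2.resize(p3[200:300,250:350],(300,300))]))
E
```

```text
hit False
15.0417 [ 0.4835679  -0.28623602  0.02446795] [-0.14047911  0.17608947  0.47838406]
open 0.03856657151024994 [ 0.48361965 -0.28608672  0.02455515] [-0.32739002  1.63563085  5.54452193]
lift 0.038158283281127366 [ 0.48295112 -0.28563652  0.22918005] [-0.00486138 -0.09658936 -0.72638155]
19.325 0.0383790236030101 [0.4725415  0.16327336 0.23008734] [-0.62938169  0.10237256 -0.66324229]
bottle 132 (array([0.46516901, 0.21827585]), np.float64(0.015930336157984976))
cap pts 8719 [0.44412338 0.14448902 0.20517013] [0.49988232 0.18336565 0.25122012]
top ((470.2399597167969, 168.89096069335938), 24.88055992126465) 0.24106076423644487
side 1735 (array([0.47127096, 0.16270161]), np.float64(0.0009829050559952083))
```

View pics/v5.png

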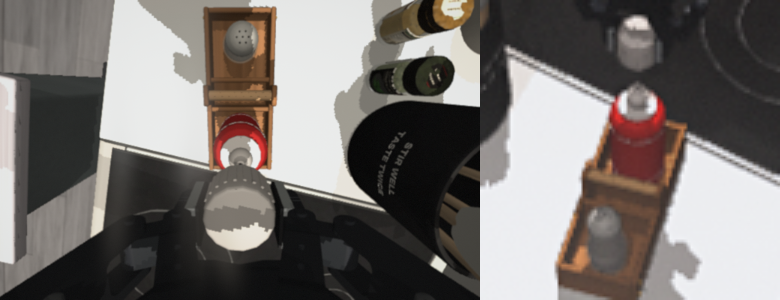

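The cap is held level at (240,210) above the bottle at (240,140). I'll compare the bottle and cap axes in this same picture.

```bash
python3 - <<'E'
from h import *
z=np.load("w5.npz"); C=(calibration("wrist"),z["R"],z["t"]); p=cv2.imread("pics/w5.png"); P=cloud(C,z["d"]); Z=P[...,2]
hsv=cv2.cvtColor(p,cv2.COLOR_BGR2HSV);red=((hsv[...,0]<8)|(hsv[...,0]>172))&(hsv[...,1]>150)&(P[...,1]<.205)
for lo,hi in((.045,.07),(.07,.1)):
    X=P[red&(Z>lo)&(Z<hi)][:,:2]; print("bottle",len(X),circ(X,.029))
# cap side: central columns, facing camera
m=np.zeros(Z.shape,bool); m[225:320,285:355]=1
for lo,hi in((.208,.222),(.222,.236)):
    k=m&(Z>lo)&(Z<hi)&(hsv[...,1]<60)&(p.min(2)>60); X=P[k]; print("cap",len(X),circ(X[:,:2],.0193) if len(X)>30 else 0)
k=m&(Z>.236)&(Z<.25); print("top z",np.nanmedian(Z[k]),k.sum())
E
```

```text
bottle 146 (array([0.47249772, 0.16349238]), np.float64(0.00012088146945310971))
bottle 92 (array([0.47249673, 0.16352432]), np.float64(0.00013159372247016293))
cap 541 (array([0.47175837, 0.16306139]), np.float64(0.0003890552600756107))
cap 953 (array([0.47170332, 0.16290179]), np.float64(0.00040683711037652054))
top z 0.240897375204487 4965
```

```bash
python3 - <<'E'
from h import *
w=[.4732,.1638]
env.grip(.025,30)
env.movel([*w,.20],.1); env.dwell(.3); s=env.get_state(); print(s["tcp_pos"],s["force"])
print(env.movel([*w,.168],.05,stop_force=6)); s=env.get_state(); print(s["tcp_pos"],s["force"])
for z in np.arange(.165,.1375,-.0015):
    h=env.movel([*w,z],.02,stop_force=20); s=env.get_state(); print(round(z,4),h,s["tcp_pos"].round(4),s["force"].round(1),round(s["opening"],4))
    if h or s["force"][2]>18: break
print(s["time"])
env.dwell(.5); s=env.get_state(); print(s["tcp_pos"].round(4),s["force"].round(1))
E
```

```text
[0.47344445 0.16389909 0.20038011] [ 0.45764427 -0.89929796 -1.34764029]
False
[0.47338322 0.16370407 0.16811631] [-0.40403323 -1.01683885  0.14392552]
0.165 False [0.4732 0.1638 0.165 ] [ 0.8 -0.8 -0.4] 0.0381
0.1635 False [0.4732 0.1638 0.1635] [ 0.7 -0.5 -1.2] 0.0382
0.162 False [0.4733 0.1639 0.162 ] [-0.2  0.2 -0.4] 0.0384
0.1605 False [0.4735 0.1639 0.1607] [0.8 0.6 3. ] 0.0384
0.159 False [0.4736 0.1638 0.1593] [0.1 0.6 4.1] 0.0383
0.1575 False [0.4733 0.1638 0.1578] [-1.7  0.5  8.8] 0.0384
0.156 False [0.4736 0.164  0.1563] [0.9 0.6 2.7] 0.0385
0.1545 False [0.472  0.1636 0.1536] [ 0.1  0.1 -5.4] 0.038
0.153 False [0.4727 0.1637 0.1526] [-0.3 -0.3 -4.6] 0.0387
0.1515 False [0.4731 0.1638 0.1514] [ 0.1 -0.2 -3.8] 0.0385
0.15 False [0.4731 0.1638 0.1499] [-0.3  0.1 -3.8] 0.0381
0.1485 False [0.4734 0.1639 0.1486] [-0.8  0.6 -1.6] 0.0384
0.147 False [0.4741 0.1646 0.1478] [-1.   1.8  5. ] 0.038
0.1455 False [0.4749 0.1648 0.1474] [-3.5  2.6 17.3] 0.0384
0.144 False [0.4757 0.1648 0.1472] [-6.4  2.4 30.7] 0.0385
24.9833
[0.4757 0.1648 0.1472] [-5.4  2.5 30.7]
```

The force followed the expected sequence: first contact near 0.161, a peak of 8.8 N, the snap, then a hard stop at 0.147 (predicted 0.1476). One picture to check.

```bash
python3 - <<'E'
from h import *
C=cam("wrist"); p,d=camera("wrist"); P=cloud(C,d);Z=P[...,2];hsv=cv2.cvtColor(p,cv2.COLOR_BGR2HSV)
red=((hsv[...,0]<8)|(hsv[...,0]>172))&(hsv[...,1]>150)&(P[...,1]<.205)
for lo,hi in((.045,.07),(.07,.1)):
    X=P[red&(Z>lo)&(Z<hi)][:,:2]; print("bottle",len(X),circ(X,.029) if len(X)>20 else 0)
m=np.zeros(Z.shape,bool); m[225:320,285:355]=1
k=m&(Z>.15)&(Z<.17); print("cap top z",np.nanmedian(Z[k]),k.sum())
k=m&(Z>.125)&(Z<.152)&(hsv[...,1]<60)&(p.min(2)>60); print("cap",circ(P[k][:,:2],.0193))
p3,_=camera("scene"); cv2.imwrite("pics/v6.png",np.hstack([cv2.resize(p,(480,300)),cv2.resize(p3[200:300,250:350],(300,300))]))
s=env.get_state(); print(s["time"],s["force"],s["opening"],s["tcp_pos"])
E
```

```text
bottle 425 (array([0.47342012, 0.16627367]), np.float64(0.0004763212196912708))
bottle 434 (array([0.47380708, 0.16588284]), np.float64(0.00017249992248148159))
cap top z 0.15840316841838947 5271
cap (array([0.47482757, 0.1647593 ]), np.float64(0.0004165292249515317))
25.5833 [-5.17649697  2.87140732 31.42200605] 0.038675248278951906 [0.47574783 0.16486089 0.14718437]
```

View pics/v6.png

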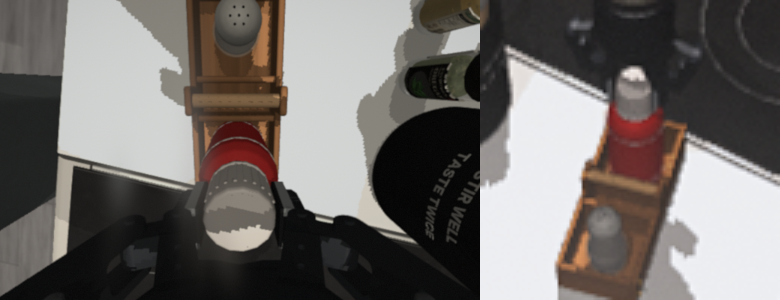

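```bash
python3 -c "
from h import *
job.job_done(); s=env.get_state(); print(s['time'],s['force'],s['tcp_pos'])"
```

```text
the job is handed in; nothing more can be done
the job is handed in; nothing more can be done
```

The job is done and handed in at about 26 s of robot time. The bottle stands in the caddy's free compartment with its white cap pressed home, and the arm is still gripping the cap and pushing down.

- **Bottle:** I gripped it 98 mm up and kept it upright on the way to the caddy. It set down with its base on the compartment floor (z about -1 mm), near the centre of the well.
- **Cap:** I gripped it at about 30 N and came down within about 1 mm of the nozzle's axis. Force began near the expected contact height, peaked at 8.8 N, dropped to about -5 N at the snap, then rose to a hard stop.
- **Last checks:** The cap's top measured z = 0.158, which puts its rim on the neck ring to within about 1 mm. The push held steady at 31 N with the grip opening unchanged at 38.5 mm.
- **Small disagreements:** Under the final push the arm drifted about 2.5 mm sideways, with about 6 N of side force. The last picture showed the bottle about 2 mm from where it was set down and leaning about 1°. It was still in the compartment, with no sign of the cap slipping or being out of line.
- **Other objects:** In the last picture the shaker and the jars are where they stood. I did not look at the other objects again, but the arm met no unexpected contact.

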